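# Wind open the green wheel clamp

## Robot

A 6-joint arm with a two-finger parallel gripper is mounted at the origin on the work surface. World frame = base frame: x ahead of the robot, y to its left, z up, the work surface at z = 0. Lengths are in m, angles in rad, forces in N, time in s.
With the tool pointing down it reaches from about 0.225 to 0.875 m from the base axis. Payload 3.4 kg.
Tool frame: the origin (TCP) lies midway between the tips of the shut fingers; the grasp point (between the pads) lies 19 mm behind it (manip.grasp_offset is the distance from the TCP to the grasp point, in m); x points along the fingers, y is the direction in which the jaws open and shut, and the axes are right-handed (so a half turn about x gives the same grasp; the last joint's range is limited). The gripper opens to 85 mm and grips with 20 to 120 N. Pads are 22 mm wide; open, the fingers measure 114 mm over their backs; the gripper's body (76 mm by 85 mm) begins 54 mm behind the grasp point. The pads swing forward as they close: fully open they stand 13 mm farther back than shut.
Start: joints at [-1.279, 0.276, 1.505, -0, 1.361, -0.121], TCP at [0.231, -0.527, 0.231] pointing down, gripper open.
Joint ranges: [-2.89, 2.89], [-0.75, 2.08], [0.22, 2.7], [-1.18, 4.32], [0.11, 2.71], [-2.7, 2.7]. Speed limits (rad/s): [2.57, 2.57, 3.14, 3.14, 3.14, 3.14].

## Interface

Orientations are given as a unit quaternion [w, x, y, z].
In Python, from rig import manip gives the robot as it stands.
- The arm moves only by the shell command python3 -m creep 'ROWS' [OPENING] [FORCE]. ROWS is a JSON object of lists of equal length, an entry for each row: "delta_pos": the shift along the tool's x, y, z in cm, a list of three; "dr": the turn, a rotation vector about the tool's x, y, z in rad, a list of three. In form: {"delta_pos": [[dx, dy, dz], ...], "dr": [[rx, ry, rz], ...]}. A call has 1 to 10 rows; each row is the pose to reach, as a shift and turn from the pose commanded when the call began, along the tool's axes at that moment; what a row does not reach only later rows make up. A row lasts 1/10 s, in which the tool goes at most 50 mm and 8.59 degrees, less where a joint would pass 70% of its speed; a pose out of reach is approached as far as the arm can. A call with a gripper value outside its range is refused whole. OPENING is the opening, from -1 (shut) to 1 (fully open), set as the call begins (- or left out, the last holds). The fingers move at their own pace and stop on an object; FORCE is the grip in N (left out, the last holds). Time passes only in rows, so rows that repeat a pose let the fingers close. It gives the time, the measured TCP pose, the force and the opening at its end, in the units of the state.
- manip.get_state(): the state, without advancing time (a new reading comes with each control period).
- manip.get_image(name): name is "side" or "top"; returns a dict with "pixels" (400x640x3 uint8, blue, green, red), "depth" (400x640 float32, m along the optical axis (not along the pixel's ray), 0 where there is no reading), "intrinsics" (3x3 intrinsics, pixels), "rvec" (rotation vector, rad) and "tvec" (3), from world to camera coordinates, as OpenCV has them. Camera axes: x right, y down, z forward; pixel columns grow to the right and rows downward; lengths in m; the calibration is good to about 2 mm. A picture is of the moment at which its call begins.
- manip.sign_off(): hands the job in, once; it reports no verdict.
The state is a dict: "clock": time; "qpos": joint angles; "qd": joint speeds; "effort": joint torques, N m; "position": TCP position; "ee_rot": TCP orientation; "contact_force": force on the tool from outside, world axes, zero at the start; "moment": the same for the moment, N m; "width": finger opening in m.
Only numpy, scipy, OpenCV 4.12 (cv2) and the standard library are available. Lean on these libraries where they do the work, as an engineer would, in place of code of your own. Each camera call takes 0.05 s, during which the arm holds its last target. There are 200 camera calls.

## Task

Two wind-up clamps on the storage-room bench each hold a scooter wheel. Take the upright handle of the crank on the lime-green clamp and wind it three full turns counter-clockwise seen from above, so that its jaw backs away from the wheel; keep the crank down on its square shaft end all the while. Finish with the handle about where it started, let go, and leave the blue clamp's crank alone.

Things in the scene. Friction and masses are not known exactly. Their poses are not given: they have to be found in the camera images.
- green_clamp: Green wheel clamp fixed to the bench: base plate 240 x 100 mm, gearbox 70 x 70 x 98 mm, then along its +x a sliding jaw, a scooter wheel (top at 123 mm) and a fixed jaw. Origin on the bench below the vertical shaft axis, z up. Its 14 mm square shaft end reaches from 115 to 137 mm height into the socket of a loose crank (hub 45 mm wide, 115 to 147 mm; a few degrees of play; off if raised 22 mm).
- green_handle (a point): Middle of the green crank's upright handle, 179 mm above the bench, 65 mm sideways from the shaft axis, at first on the clamp's -x side. Plain lime-green cylinder, 22 mm across, from 149 to 209 mm height above a flat arm (top at 147 mm). It spins freely on its pin, so a gripper can carry it round without turning itself. Site z is up, -x points from the shaft axis to the handle.
- green_shaft (a joint): Turn of the green clamp's shaft in rad: 0 at the start (jaw shut, stop), growing counter-clockwise seen from above, 6.28 a turn, stop at 28.3. About 2 N at the handle turns it and it stays where it is left. Each turn draws the sliding jaw 8 mm back from the wheel. With the socket's play the shaft lags the handle by 1 to 6 degrees.
- blue_handle (a point): Middle of the upright crank handle on the other clamp, the same in all sizes but sky blue; it starts on that clamp's own +y side. A bystander, to be left alone.
Things that resemble listed ones, but are neither listed nor needed, are in the scene too. Leave any red look-alike of the part that bears green_handle alone.

How it is judged:
On the way:
1. the green crank has been wound through its first full turn, still on its shaft (value of joint green_shaft above 6 rad and z of green_handle in the frame of green_clamp below 0.194 m), for 0.1 s.
At the end, for the whole second after the job is handed in: The green shaft stands at three full turns (18.85 rad) within 45 degrees and is at rest, its crank still sits on the shaft end (handle within about 8 mm of its first height), the crank is released, and the blue crank's handle is within 20 mm of where it began (value of joint green_shaft between 18.06 and 19.64 rad and z of green_handle in the frame of green_clamp between 0.165 and 0.187 m and horizontal distance between green_handle and green_clamp below 0.08 m and velocity of joint green_shaft between -0.1 and 0.1 rad/s and distance of blue_handle from where it was at the start of the episode below 0.02 m); the robot touches nothing.
It fails at once if the green crank is lifted 15 mm or more, all but off its shaft end (z of green_handle in the frame of green_clamp above 0.194 m).
It fails at once if the blue clamp's crank is turned or knocked (handle moved 20 mm) (distance of blue_handle from where it was at the start of the episode above 0.02 m).
It also fails if it takes over 69 s, if anything falls off the work surface, if the arm or the gripper's body presses on something with over 40 N, if the wrist force passes 120 N, or if a joint passes its speed limit or range.

## Working session

There is one attempt and no reset: what is moved stays moved. The work goes in short steps, Python scripts to look and compute and a shell command to move; the robot and the scene stay as the last step left them, time stands still between calls to the robot, and variables do not carry over. Pictures are saved under pics/ and viewed, about 8 in all and at most 12, crops included, and the job is handed in when it is done.

```bash
ls; mkdir -p pics; python3 - <<'E'
from rig import manip
import cv2,numpy as np
s=manip.get_state();print(s)
for n in("top","side"):
    im=manip.get_image(n);np.savez(f"{n}0.npz",**im);cv2.imwrite(f"pics/{n}0.png",im["pixels"])
    print(n,im["intrinsics"],im["rvec"],im["tvec"])
E
```

```text
pics
{'clock': 0.0, 'qpos': array([-1.27898247e+00,  2.76617975e-01,  1.50617286e+00, -6.61445045e-06,
        1.36068170e+00, -1.20984361e-01]), 'qd': array([ 0.0003875 ,  0.00017422,  0.00129194, -0.00087713,  0.00043123,
        0.00315422]), 'effort': array([-1.10919515e-03, -4.16772544e+01, -2.45803177e+01,  4.93523908e-05,
        1.11548707e-02, -2.19920884e-05]), 'position': array([ 0.23051959, -0.52617916,  0.23041077]), 'ee_rot': array([-0.14425058, -0.6920392 , -0.14557462,  0.69215716]), 'contact_force': array([-0.35017437, -1.09486786, -0.10968423]), 'moment': array([ 0.00947209,  0.03196422, -0.03238295]), 'width': 0.08504754388552806}
top [[374.41150652   0.         323.79756685]
 [  0.         374.41150652 194.20471821]
 [  0.           0.           1.        ]] [ 2.15233395 -2.18783467  0.13209705] [-0.02807188  0.49261296  0.93214714]
side [[498.67402592   0.         314.70976223]
 [  0.         498.67402592 197.30485471]
 [  0.           0.           1.        ]] [ 0.35420729 -2.64663468  1.41095939] [0.44168933 0.19707266 1.09524803]
```

View pics/top0.png

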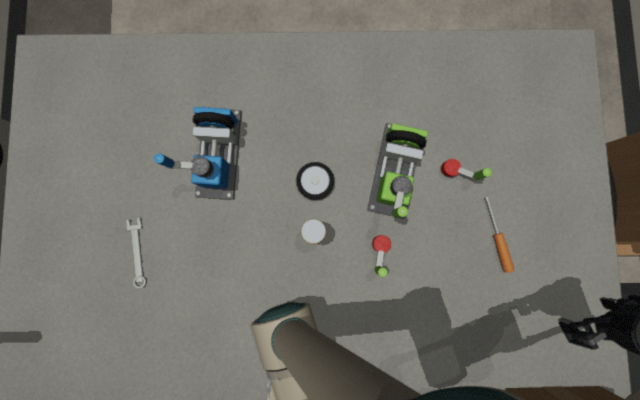

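View pics/side0.png

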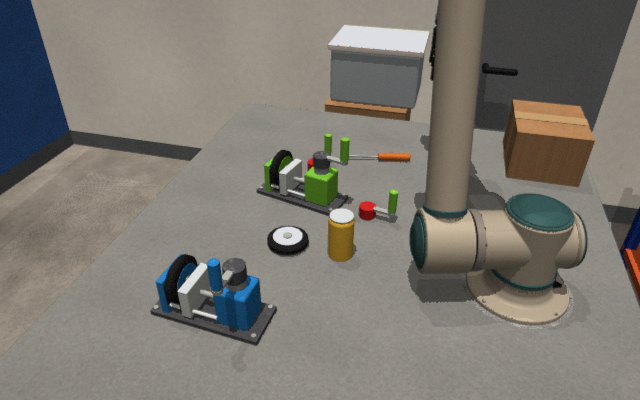

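The top view shows the green clamp's hub near (403,185) with its handle at (401,212). The two red-hub look-alikes are at (453,168)/(485,173) and (381,243)/(382,271), and the blue crank is at (202,166)/(162,160). In the side view the green handle is at (345,150).

```bash
cat > h.py <<'E'
import cv2,numpy as np
from scipy.spatial.transform import Rotation as R
def cam(im): return R.from_rotvec(np.ravel(im["rvec"])).as_matrix(),np.ravel(im["tvec"])
def cloud(im):
    Rm,t=cam(im);K=im["intrinsics"];d=im["depth"];v,u=np.indices(d.shape)
    P=np.stack([(u-K[0,2])/K[0,0]*d,(v-K[1,2])/K[1,1]*d,d],-1)
    return (P-t)@Rm
def ray(im,u,v,z):
    Rm,t=cam(im);K=im["intrinsics"];c=-Rm.T@t
    r=Rm.T@np.array([(u-K[0,2])/K[0,0],(v-K[1,2])/K[1,1],1]);return c+r*(z-c[2])/r[2]
E
python3 - <<'E'
from h import *
np.set_printoptions(precision=4,suppress=True)
for n in("top","side"):
    im=dict(np.load(f"{n}0.npz"));P=cloud(im);h=cv2.cvtColor(im["pixels"],cv2.COLOR_BGR2HSV)
    m=cv2.inRange(h,(35,120,60),(60,255,255))
    print(n)
    k,l,st,ce=cv2.connectedComponentsWithStats(m)
    for i in range(1,k):
        if st[i,4]>20:
            q=P[l==i];print(st[i],ce[i],"med",np.median(q,0),"zrange",np.percentile(q[:,2],[5,95]))
            if st[i,4]>0:
                qq=q[(q[:,2]>.155)&(q[:,2]<.22)]; 
                if len(qq):print("  high",len(qq),qq.mean(0), "top",qq[qq[:,2]>.2].mean(0), (qq.min(0)+qq.max(0))/2)
    # dark hub
    if n=="top":
        z=P[...,2];reg=np.zeros_like(m);reg[165:225,375:430]=1
        hub=(reg>0)&(z>.138)&(z<.155)&(h[...,1]<90)
        q=P[hub];print("hub",len(q),(q.min(0)+q.max(0))/2,np.median(q,0),np.argwhere(hub).mean(0)[::-1])
        plate=(reg>0)
cv2.imwrite("pics/c.png",cv2.resize(np.load("top0.npz")["pixels"][110:230,350:510],None,fx=5,fy=5,interpolation=cv2.INTER_CUBIC))
E
```

```text
top
[388 124  40  14 205] [407.7561 129.7415] med [ 0.6398 -0.2396  0.0974] zrange [0.0912 0.1113]
[392 140  27   8  90] [405.8889 142.7111] med [ 0.606  -0.2354  0.0995] zrange [0.0866 0.1109]
[474 169  17  11 103] [481.5922 173.8738] med [ 0.5298 -0.4199  0.0866] zrange [0.0487 0.0962]
[377 172  24  33 430] [386.5558 188.6512] med [ 0.4941 -0.1857  0.0966] zrange [0.0489 0.1007]
[393 192  18  25 168] [402.4048 206.5655] med [ 0.4407 -0.2008  0.1788] zrange [0.0934 0.2101]
  high 94 [ 0.4328 -0.1911  0.2011] top [ 0.4331 -0.1933  0.2085] [ 0.4335 -0.194   0.1886]
[376 267  11   9  58] [380.6552 270.5517] med [ 0.3041 -0.164   0.0929] zrange [0.0616 0.0954]
hub 419 [ 0.4715 -0.2082  0.1464] [ 0.4902 -0.2057  0.1472] [400.3198 189.6038]
side
[325 134   7  19 117] [327.8547 142.5385] med [ 0.5298 -0.4199  0.0707] zrange [0.0433 0.093 ]
[341 137   8  25 186] [344.4194 149.0376] med [ 0.4323 -0.1859  0.1827] zrange [0.153  0.2084]
  high 170 [ 0.4324 -0.1869  0.1852] top [ 0.4334 -0.1895  0.206 ] [ 0.4333 -0.1905  0.1826]
[278 156  14  17  90] [284.4 162.3] med [ 0.6064 -0.2336  0.0928] zrange [0.082  0.1055]
[264 158  10  34 162] [267.6667 175.3457] med [ 0.6463 -0.2015  0.064 ] zrange [0.0175 0.0982]
[ 304  166   34   40 1020] [320.7539 186.2569] med [ 0.4885 -0.1793  0.0666] zrange [0.0217 0.0974]
[389 190   9  23 170] [392.7471 200.8353] med [ 0.2987 -0.1592  0.0702] zrange [0.0393 0.0936]
```

View pics/c.png

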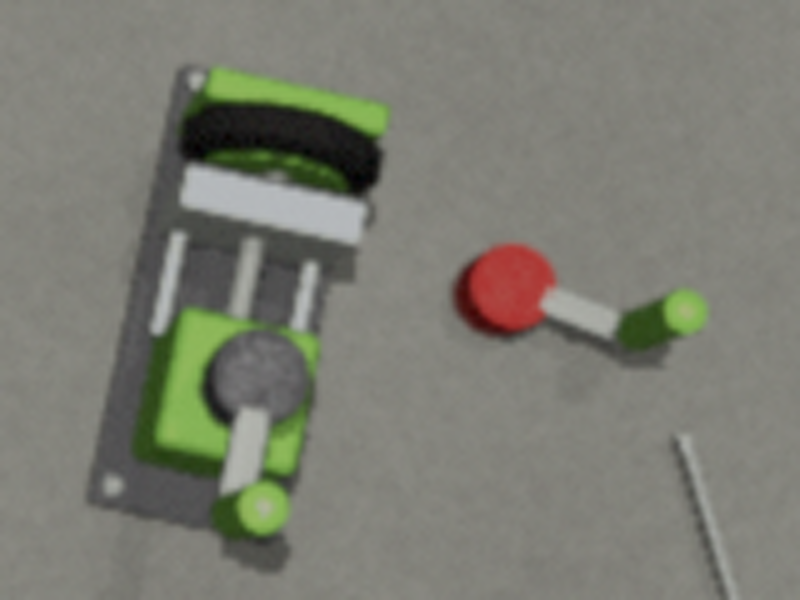

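```bash
python3 - <<'E'
from h import *
np.set_printoptions(precision=4,suppress=True)
im=dict(np.load("top0.npz"))
a=ray(im,401.6,185.2,.147);b=ray(im,402.4,211.2,.209);d=b[:2]-a[:2]
print(a,b,np.hypot(*d),np.degrees(np.arctan2(d[1],d[0])))
# clamp axis: plate-edges (left long edge) crop (185,70)->(92,500), z~.01
p=ray(im,386.5,123.5,.01);q=ray(im,367.9,209.5,.01);e=q-p;print(p,q,np.degrees(np.arctan2(e[1],e[0])))
from rig import manip
s=manip.get_state();r=R.from_quat(np.roll(s["ee_rot"],-1)).as_matrix();print(r)
E
```

```text
[ 0.4965 -0.2102  0.147 ] [ 0.4341 -0.1958  0.209 ] 0.06403730140189176 167.07134145524833
[ 0.6812 -0.2069  0.01  ] [ 0.4522 -0.1504  0.01  ] 166.1225602910885
[[-0.0004  0.4012 -0.916 ]
 [ 0.0015 -0.916  -0.4012]
 [-1.     -0.0016 -0.0002]]
```

```bash
python3 -m creep '{"delta_pos":[[-2,-1,-1.5],[-4,-3.5,-5],[-4,-6.2,-9],[-4,-9,-13],[-4,-11.8,-17],[-4,-14.6,-21],[-4,-17.3,-25],[-4,-20,-29],[-4,-21.5,-31],[-4,-22.1,-31.9]],"dr":[[0,0,0],[0,0,0],[0,0,0],[0,0,0],[0,0,0],[0,0,0],[0,0,0],[0,0,0],[0,0,0],[0,0,0]]}' 1
python3 -m creep '{"delta_pos":[[0,0,0],[0,0,0]],"dr":[[0,0,0],[0,0,0]]}'
python3 - <<'E'
from h import *
from rig import manip
im=manip.get_image("side");cv2.imwrite("pics/s1.png",cv2.resize(im["pixels"][80:230,240:440],None,fx=4,fy=4))
print(manip.get_state()["qpos"])
E
```

```text
clock: 1.1
position: [0.4348, -0.194, 0.271]
ee_rot: [-0.146, -0.692, -0.146, 0.692]
contact_force: [0.4, -0.6, 0.0]
width: 0.0851
clock: 1.3
position: [0.4338, -0.1972, 0.2711]
ee_rot: [-0.145, -0.692, -0.145, 0.693]
contact_force: [-0.1, 0.6, -0.1]
width: 0.0854
[-5.72745714e-01  1.04545286e-01  1.62801473e+00 -1.09388075e-03
  1.40922975e+00  5.86705549e-01]
```

View pics/s1.png

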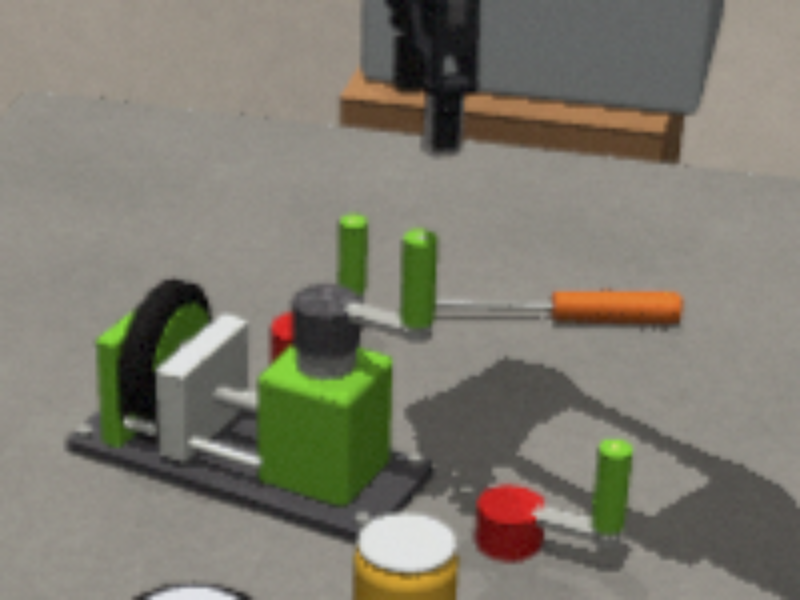

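The gripper, seen at (445,130) in the crop, is over the green handle at (418,280). I'll descend and grip.

```bash
python3 -m creep '{"delta_pos":[[2,-0.2,-0.1],[4.5,-0.2,-0.1],[7,-0.2,-0.1],[9,-0.2,-0.1],[10,-0.2,-0.1],[10.7,-0.2,-0.1],[10.7,-0.2,-0.1],[10.7,-0.2,-0.1]],"dr":[[0,0,0],[0,0,0],[0,0,0],[0,0,0],[0,0,0],[0,0,0],[0,0,0],[0,0,0]]}'
python3 -m creep '{"delta_pos":[[0,0,0],[0,0,0],[0,0,0],[0,0,0],[0,0,0],[0,0,0],[0,0,0],[0,0,0],[0,0,0],[0,0,0]],"dr":[[0,0,0],[0,0,0],[0,0,0],[0,0,0],[0,0,0],[0,0,0],[0,0,0],[0,0,0],[0,0,0],[0,0,0]]}' -1 30
python3 - <<'E'
from h import *
from rig import manip
im=manip.get_image("side");cv2.imwrite("pics/s2.png",cv2.resize(im["pixels"][80:230,240:440],None,fx=4,fy=4))
s=manip.get_state();print(s["contact_force"],s["position"])
r=R.from_quat(np.roll(s["ee_rot"],-1)).as_matrix();print(r)
# rows: handle angle 166.7, ccw, 12 deg
a0=np.radians(166.7)
for c in range(3):
    o=[]
    b=a0+c*2*np.pi/3
    for k in range(1,11):
        t=b+np.radians(12*k);d=6.5*np.array([np.cos(t)-np.cos(b),np.sin(t)-np.sin(b),0])
        o.append(np.round(r.T@d,2).tolist())
    print(o)
E
```

```text
clock: 2.15
position: [0.4348, -0.1948, 0.165]
ee_rot: [0.145, 0.692, 0.144, -0.692]
contact_force: [0.3, -0.0, -0.8]
width: 0.0855
clock: 3.15
position: [0.4343, -0.1941, 0.1645]
ee_rot: [0.145, 0.692, 0.145, -0.692]
contact_force: [-1.7, -0.1, 3.3]
width: 0.0211
[-1.13362273  0.52071052  3.65135159] [ 0.4343798  -0.19414169  0.16447648]
[[ 2.29212989e-04  4.01160345e-01 -9.16007819e-01]
 [-2.31287611e-04 -9.16007798e-01 -4.01160393e-01]
 [-9.99999947e-01  3.03812433e-04 -1.17177468e-04]]
[[0.0, 1.17, 0.7], [0.0, 2.45, 1.14], [0.0, 3.8, 1.3], [0.0, 5.15, 1.19], [0.0, 6.45, 0.79], [0.0, 7.64, 0.13], [0.0, 8.66, -0.77], [0.0, 9.48, -1.85], [0.0, 10.06, -3.08], [0.0, 10.36, -4.41]]
[[0.0, 0.02, -1.36], [0.0, -0.24, -2.69], [0.0, -0.77, -3.94], [0.0, -1.55, -5.06], [-0.0, -2.54, -5.98], [-0.0, -3.71, -6.68], [-0.0, -5.0, -7.12], [-0.0, -6.34, -7.29], [-0.0, -7.7, -7.17], [-0.0, -9.0, -6.77]]
[[-0.0, -1.19, 0.66], [-0.0, -2.21, 1.55], [-0.0, -3.03, 2.64], [-0.0, -3.6, 3.87], [-0.0, -3.91, 5.19], [-0.0, -3.93, 6.55], [-0.0, -3.67, 7.89], [-0.0, -3.14, 9.14], [-0.0, -2.36, 10.25], [-0.0, -1.36, 11.18]]
```

View pics/s2.png

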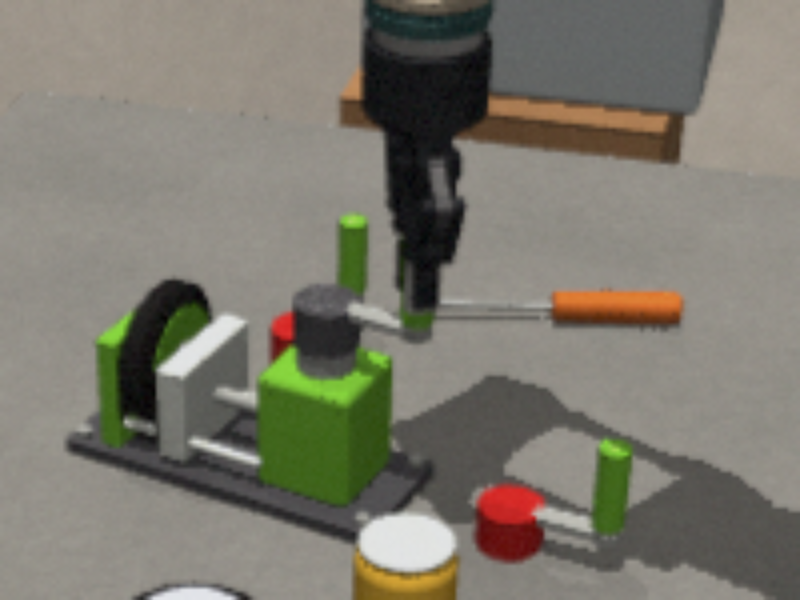

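The fingers hold the handle at crop (420,290), opening 21 mm, and the crank is still seated. Now the first third of a turn.

```bash
python3 -m creep '{"delta_pos":[[0,1.17,0.7],[0,2.45,1.14],[0,3.8,1.3],[0,5.15,1.19],[0,6.45,0.79],[0,7.64,0.13],[0,8.66,-0.77],[0,9.48,-1.85],[0,10.06,-3.08],[0,10.36,-4.41]],"dr":[[0,0,0],[0,0,0],[0,0,0],[0,0,0],[0,0,0],[0,0,0],[0,0,0],[0,0,0],[0,0,0],[0,0,0]]}'
python3 - <<'E'
from h import *
from rig import manip
im=manip.get_image("side");cv2.imwrite("pics/s3.png",cv2.resize(im["pixels"][80:230,240:440],None,fx=4,fy=4))
s=manip.get_state();print(s["contact_force"],s["position"],s["width"])
p=s["position"][:2]-[.4965,-.2102];print(np.hypot(*p),np.degrees(np.arctan2(p[1],p[0])))
E
```

```text
clock: 4.2
position: [0.5155, -0.2734, 0.1644]
ee_rot: [-0.145, -0.691, -0.144, 0.693]
contact_force: [-3.9, 0.2, 7.1]
width: 0.0213
[-1.23443088  1.11957378  7.52831155] [ 0.51789097 -0.27276227  0.16437514] 0.020940855430694866
0.06611815919162137 -71.12368312618193
```

View pics/s3.png

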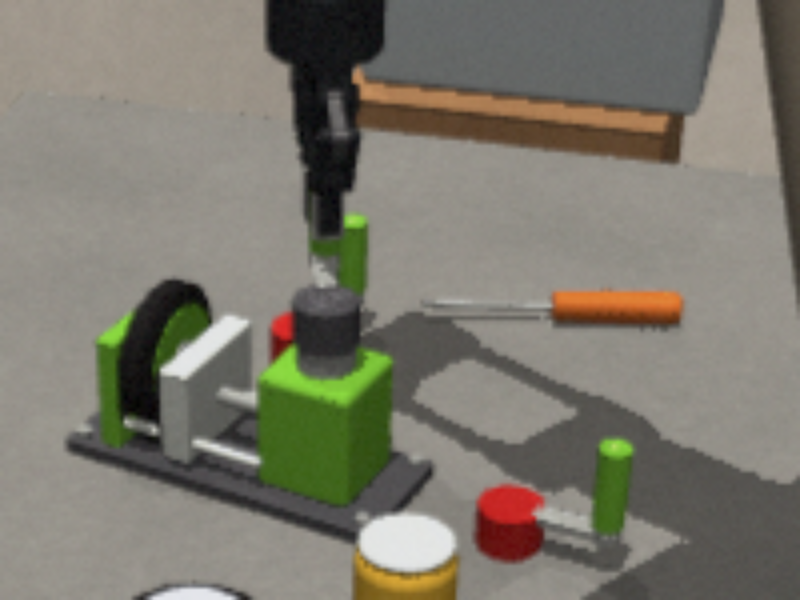

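The handle has gone a third of a turn, to crop (325,245). The hub is still seated, at (325,315), and forces are low. I'll finish turn 1.

```bash
Z='x'; python3 -m creep '{"delta_pos":[[0,0.02,-1.36],[0,-0.24,-2.69],[0,-0.77,-3.94],[0,-1.55,-5.06],[0,-2.54,-5.98],[0,-3.71,-6.68],[0,-5.0,-7.12],[0,-6.34,-7.29],[0,-7.7,-7.17],[0,-9.0,-6.77]],"dr":[[0,0,0],[0,0,0],[0,0,0],[0,0,0],[0,0,0],[0,0,0],[0,0,0],[0,0,0],[0,0,0],[0,0,0]]}'
python3 -m creep '{"delta_pos":[[0,-1.19,0.66],[0,-2.21,1.55],[0,-3.03,2.64],[0,-3.6,3.87],[0,-3.91,5.19],[0,-3.93,6.55],[0,-3.67,7.89],[0,-3.14,9.14],[0,-2.36,10.25],[0,-1.36,11.18]],"dr":[[0,0,0],[0,0,0],[0,0,0],[0,0,0],[0,0,0],[0,0,0],[0,0,0],[0,0,0],[0,0,0],[0,0,0]]}'
python3 - <<'E'
from h import *
from rig import manip
im=manip.get_image("side");cv2.imwrite("pics/s4.png",cv2.resize(im["pixels"][80:230,240:440],None,fx=4,fy=4))
s=manip.get_state();print(s["contact_force"],s["position"],s["width"])
p=s["position"][:2]-[.4965,-.2102];print(np.hypot(*p),np.degrees(np.arctan2(p[1],p[0])))
E
```

```text
clock: 5.25
position: [0.5419, -0.1617, 0.1644]
ee_rot: [0.146, 0.692, 0.144, -0.692]
contact_force: [-1.5, -6.0, 2.4]
width: 0.0213
clock: 6.25
position: [0.4347, -0.1921, 0.1643]
ee_rot: [0.144, 0.694, 0.146, -0.691]
contact_force: [4.9, 2.3, 1.6]
width: 0.0213
[ 3.17984508 -0.50854715  2.52333177] [ 0.43416361 -0.19456367  0.16435721] 0.0210115359708105
0.06426757296517661 165.91857855174996
```

View pics/s4.png

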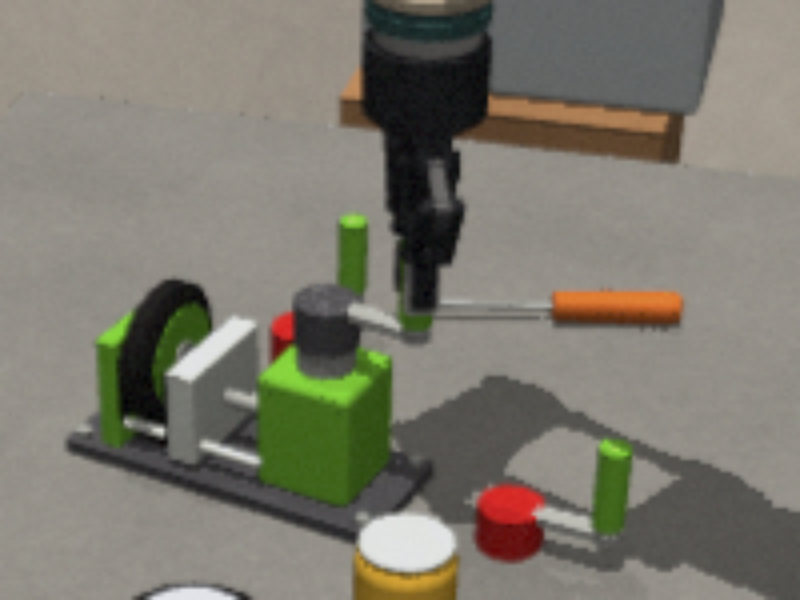

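One turn done: the jaw has moved back (left edge crop 160→168) and the crank is seated. Turn 2, then turn 3 if the forces stay low.

```bash
python3 -m creep '{"delta_pos":[[0,1.17,0.7],[0,2.45,1.14],[0,3.8,1.3],[0,5.15,1.19],[0,6.45,0.79],[0,7.64,0.13],[0,8.66,-0.77],[0,9.48,-1.85],[0,10.06,-3.08],[0,10.36,-4.41]],"dr":[[0,0,0],[0,0,0],[0,0,0],[0,0,0],[0,0,0],[0,0,0],[0,0,0],[0,0,0],[0,0,0],[0,0,0]]}'
python3 -m creep '{"delta_pos":[[0,0.02,-1.36],[0,-0.24,-2.69],[0,-0.77,-3.94],[0,-1.55,-5.06],[0,-2.54,-5.98],[0,-3.71,-6.68],[0,-5.0,-7.12],[0,-6.34,-7.29],[0,-7.7,-7.17],[0,-9.0,-6.77]],"dr":[[0,0,0],[0,0,0],[0,0,0],[0,0,0],[0,0,0],[0,0,0],[0,0,0],[0,0,0],[0,0,0],[0,0,0]]}'
python3 -m creep '{"delta_pos":[[0,-1.19,0.66],[0,-2.21,1.55],[0,-3.03,2.64],[0,-3.6,3.87],[0,-3.91,5.19],[0,-3.93,6.55],[0,-3.67,7.89],[0,-3.14,9.14],[0,-2.36,10.25],[0,-1.36,11.18]],"dr":[[0,0,0],[0,0,0],[0,0,0],[0,0,0],[0,0,0],[0,0,0],[0,0,0],[0,0,0],[0,0,0],[0,0,0]]}'
```

```text
clock: 7.3
position: [0.5148, -0.2734, 0.1646]
ee_rot: [-0.146, -0.69, -0.144, 0.694]
contact_force: [-2.4, -2.5, 6.4]
width: 0.0214
clock: 8.3
position: [0.5413, -0.1613, 0.1643]
ee_rot: [-0.146, -0.692, -0.145, 0.692]
contact_force: [-0.5, -5.5, 3.2]
width: 0.0212
clock: 9.3
position: [0.4348, -0.1915, 0.1642]
ee_rot: [0.143, 0.694, 0.146, -0.691]
contact_force: [4.7, 2.6, 1.6]
width: 0.0211
```

```bash
python3 -m creep '{"delta_pos":[[0,1.17,0.7],[0,2.45,1.14],[0,3.8,1.3],[0,5.15,1.19],[0,6.45,0.79],[0,7.64,0.13],[0,8.66,-0.77],[0,9.48,-1.85],[0,10.06,-3.08],[0,10.36,-4.41]],"dr":[[0,0,0],[0,0,0],[0,0,0],[0,0,0],[0,0,0],[0,0,0],[0,0,0],[0,0,0],[0,0,0],[0,0,0]]}'
python3 -m creep '{"delta_pos":[[0,0.02,-1.36],[0,-0.24,-2.69],[0,-0.77,-3.94],[0,-1.55,-5.06],[0,-2.54,-5.98],[0,-3.71,-6.68],[0,-5.0,-7.12],[0,-6.34,-7.29],[0,-7.7,-7.17],[0,-9.0,-6.77]],"dr":[[0,0,0],[0,0,0],[0,0,0],[0,0,0],[0,0,0],[0,0,0],[0,0,0],[0,0,0],[0,0,0],[0,0,0]]}'
python3 -m creep '{"delta_pos":[[0,-1.19,0.66],[0,-2.21,1.55],[0,-3.03,2.64],[0,-3.6,3.87],[0,-3.91,5.19],[0,-3.93,6.55],[0,-3.67,7.89],[0,-3.14,9.14],[0,-2.36,10.25],[0,-1.36,11.18]],"dr":[[0,0,0],[0,0,0],[0,0,0],[0,0,0],[0,0,0],[0,0,0],[0,0,0],[0,0,0],[0,0,0],[0,0,0]]}'
python3 -m creep '{"delta_pos":[[0,0,0],[0,0,0],[0,0,0],[0,0,0],[0,0,0],[0,0,0],[0,0,0],[0,0,0]],"dr":[[0,0,0],[0,0,0],[0,0,0],[0,0,0],[0,0,0],[0,0,0],[0,0,0],[0,0,0]]}' 1
python3 - <<'E'
from h import *
from rig import manip
im=manip.get_image("side");cv2.imwrite("pics/s5.png",cv2.resize(im["pixels"][80:230,240:440],None,fx=4,fy=4))
E
```

```text
clock: 10.3
position: [0.5149, -0.2731, 0.1648]
ee_rot: [-0.146, -0.691, -0.144, 0.693]
contact_force: [-2.1, -4.8, 6.8]
width: 0.021
clock: 11.3
position: [0.5415, -0.1615, 0.1644]
ee_rot: [-0.146, -0.692, -0.145, 0.692]
contact_force: [1.5, -4.6, 3.7]
width: 0.0213
clock: 12.3
position: [0.4347, -0.1918, 0.1642]
ee_rot: [0.143, 0.694, 0.146, -0.691]
contact_force: [5.3, 2.5, 2.7]
width: 0.0212
clock: 13.1
position: [0.4344, -0.194, 0.1643]
ee_rot: [-0.145, -0.692, -0.145, 0.692]
contact_force: [-0.5, 0.3, -0.6]
width: 0.0851
```

View pics/s5.png

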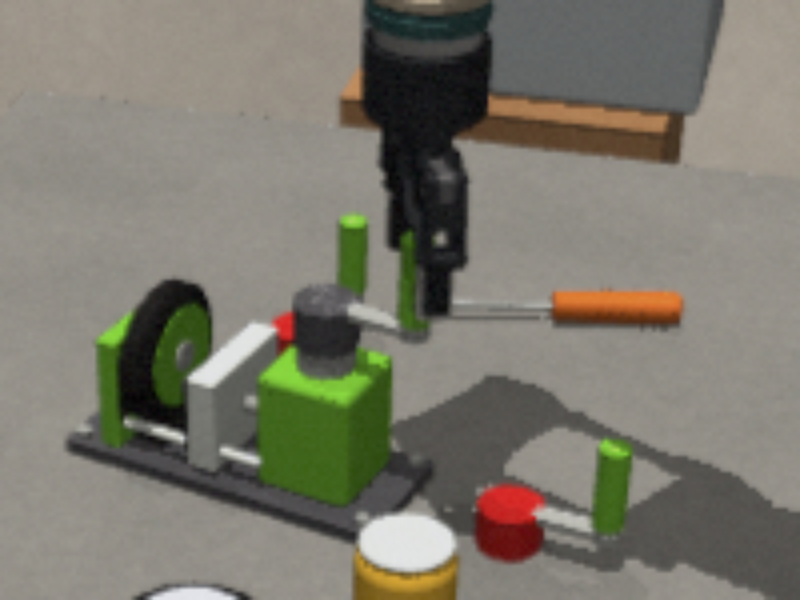

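Three turns done: the jaw is well back (crop 188–275) and the fingers are open around the handle at (413,285). I'll rise straight up, then measure.

```bash
python3 -m creep '{"delta_pos":[[-1,0,0],[-3,0,0],[-5.5,0,0],[-8.5,0,0],[-11,0,0],[-12.5,0,0],[-13,0,0],[-13,0,0]],"dr":[[0,0,0],[0,0,0],[0,0,0],[0,0,0],[0,0,0],[0,0,0],[0,0,0],[0,0,0]]}'
python3 -m creep '{"delta_pos":[[0,2,3],[0,3,7],[0,3,11],[0,3,14],[0,3,15],[0,3,15],[0,3,15]],"dr":[[0,0,0],[0,0,0],[0,0,0],[0,0,0],[0,0,0],[0,0,0],[0,0,0]]}'
python3 - <<'E'
from h import *
from rig import manip
np.set_printoptions(precision=4,suppress=True)
im={n:manip.get_image(n) for n in("side","top")}
for n in im:
  for w,src in(("before",dict(np.load(f"{n}0.npz"))),("now",im[n])):
    P=cloud(src);h=cv2.cvtColor(src["pixels"],cv2.COLOR_BGR2HSV)
    z=P[...,2]
    for c,lo,hi in(("green",(35,120,60),(60,255,255)),("blue",(95,120,60),(115,255,255))):
        m=(cv2.inRange(h,lo,hi)>0)&(z>.155)&(z<.215)&(P[...,0]<.8)&(P[...,0]>.2)
        q=P[m];print(n,w,c,len(q),np.median(q,0) if len(q) else "",q[:,2].max() if len(q) else "")
cv2.imwrite("pics/end.png",np.hstack([cv2.resize(im[n]["pixels"],None,fx=.62,fy=.62) for n in im]))
print(manip.get_state()["contact_force"])
E
```

```text
clock: 13.95
position: [0.4346, -0.1943, 0.2952]
ee_rot: [0.145, 0.693, 0.144, -0.692]
contact_force: [-0.2, -0.4, 0.0]
width: 0.0856
clock: 14.65
position: [0.3096, -0.2814, 0.2939]
ee_rot: [0.145, 0.692, 0.145, -0.692]
contact_force: [-0.2, 0.8, 0.9]
width: 0.0854
side before green 170 [ 0.4323 -0.1859  0.1852] 0.20933458974031605
side before blue 357 [0.5498 0.319  0.1884] 0.2104359069713039
side now green 168 [ 0.4334 -0.1832  0.1849] 0.2088847923203998
side now blue 347 [0.5499 0.319  0.1891] 0.21028888439946283
top before green 94 [ 0.4324 -0.1892  0.2083] 0.21191064777112842
top before blue 98 [0.5524 0.3066 0.2084] 0.21286696196163868
top now green 90 [ 0.4326 -0.1866  0.2076] 0.21160257280694436
top now blue 97 [0.5499 0.305  0.2076] 0.2130254466423326
[ 0.4752 -0.1268 -0.1364]
```

View pics/end.png

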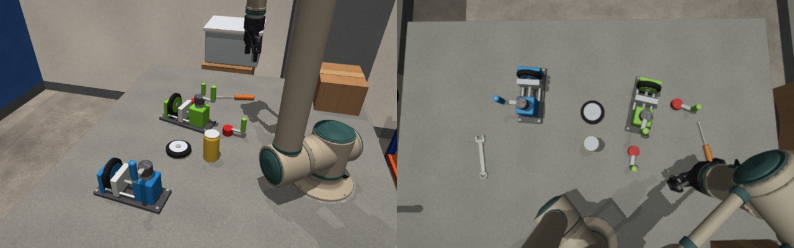

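The last picture shows both cranks on their shafts, the green jaw backed off, and the arm clear. Handing in.

```bash
python3 -c "
from rig import manip
manip.sign_off()"
```

```text
the job is handed in; nothing more can be done
```

I wound the lime-green clamp's crank three full turns counter-clockwise by its handle, let go, moved the arm clear and handed the job in at about 15 s of the 69 s allowed.

- **Green crank:** the handle ended about 3 mm (2 to 3 degrees) short of where it started. Its height was unchanged to within 1 mm, so the crank is still down on its shaft end. The jaw has visibly backed away from the wheel.
- **Shaft angle:** I could not read it directly. With that shortfall and 1 to 6 degrees of socket lag it should be well inside the 45 degree allowance.
- **Blue crank:** I left it alone. The side view shows no movement; the top view shows about 3 mm, which I take as measuring noise.
- **Forces:** wrist force read under about 9 N whenever I checked, and about zero after release.

No check failed; the 3 mm difference between the two views of the blue handle was the only disagreement.

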